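Assemble a turret clock's motion work

TASK

Assemble the motion work on the green frame, in working order: the cannon pinion on the tall centre arbor, then the minute wheel on the side stud, then the hour wheel over the cannon pinion's pipe, and last the blue collar on the side stud to keep the minute wheel on. Every part must go fully home, and be let go. The steel ratchet wheel belongs to another clock: leave it, the loupe and the brush where they lie.

Things in the scene. Friction and masses are not known exactly. Their poses are not given: they have to be found in the camera images.
- cannon_pinion_mid (a point): Cannon pinion: brass, a small 12-leaf pinion (28 mm over the leaves, 11 mm high) at the foot of a slim plain pipe (13 mm outside diameter, top 8 mm slightly tapered to 11 mm); 63 mm high in all, with a 9.4 mm bore right through. This point is on its axis, 37 mm above its underside (middle of the pipe, where it is gripped). It stands upright on the bench at the start, its axis vertical; its z axis points up.
- minute_wheel_mid (a point): Minute wheel: brass toothed wheel with five spokes, 76 mm in diameter and 7 mm thick, with a long narrow 10-leaf pinion (22 mm over the leaves, gripped as 21 mm) rising from it to 42 mm above the underside; 10.4 mm bore right through. This point is on its axis, 30 mm above its underside, on the pinion, where it is gripped. It stands upright on the bench at the start, its axis vertical; its z axis points up.
- hour_wheel_mid (a point): Hour wheel: brass toothed wheel with four spokes, 80 mm in diameter and 6 mm thick, with a wide smooth pipe (23 mm outside diameter) rising from it to 46 mm above the underside; 17 mm bore right through. This point is on its axis, 28 mm above its underside, on the pipe, where it is gripped. When home, its underside rests on top of the cannon pinion's leaves. It stands upright on the bench at the start, its axis vertical; its z axis points up.
- collar_mid (a point): Retaining collar: small dark-blue steel knurled ring, 21 mm in diameter, 24 mm high, with a 10.4 mm bore right through. This point is its centre, 12 mm above its underside. When home, it rests on top of the minute wheel's pinion. It stands upright on the bench at the start, its axis vertical; its z axis points up.
- frame_plate: Frame of the motion work: green painted oval plate, 176 x 94 mm, long along its x axis, standing fixed on four feet; it does not move. Origin at the middle of its footprint on the bench; its top face is 22 mm above. The centre arbor stands 24 mm from the middle towards its -x end, the side stud 24 mm towards its +x end (48 mm apart). The teeth have ample play, so the parts drop into mesh at any turn about their upright axes.
- centre_arbor: Centre arbor: the taller bright steel post on the frame, fixed, 7 mm in diameter, its last 15 mm tapering to a 2.4 mm tip 75 mm above the frame's top face. At its foot is a round boss, 18 mm in diameter and 3 mm high, on which the cannon pinion sits. Origin on its axis at the frame's top face (22 mm above the bench).
- side_stud: Side stud: the shorter bright steel post on the frame, fixed, 8 mm in diameter, its last 11 mm tapering to a 2.6 mm tip 65 mm above the frame's top face. At its foot is the same 3 mm high boss, on which the minute wheel sits. Origin on its axis at the frame's top face (22 mm above the bench).
- ratchet_wheel_mid (a point): Ratchet wheel of another clock: bright grey steel wheel with slanting saw teeth, 74 mm in diameter and 6 mm thick, with a solid 20 mm hub to 28 mm height. Not part of this job. This point is on its axis, 14 mm above the bench.
- loupe: black watchmaker's loupe, 45 mm wide and 35 mm high, a loose bystander; origin under its centre
- oil_brush: blue-handled brush, 154 mm long, a loose bystander; origin under its centre
Not all that is in view belongs to the job. What is shaped like the part that bears cannon_pinion_mid but pink is not meant.

How it is judged:
By the outcome, as a careful person would: the job done as asked, in the order asked, and still so for the second after the job is handed in, with the robot touching nothing.
It also fails if it takes over 99 s, if anything falls off the work surface, if the arm or the gripper's body presses on something with over 40 N, if the wrist force passes 120 N, or if a joint passes its speed limit or range.

ROBOT

A 6-joint arm with a two-finger parallel gripper is mounted at the origin on a cart in front of the work surface, level with it; the furniture and walls round the work are solid. World frame = base frame: x ahead of the robot, y to its left, z up, the work surface at z = 0. Lengths are in m, angles in rad, forces in N, time in s.
With the tool pointing down it reaches from about 0.325 to 0.775 m from the base axis. Payload 9.3 kg.
Tool frame: the origin (TCP) lies between the finger pads; the fingertips stand 8 mm ahead of it and the grasp point (between the pads) lies 11 mm behind it (manip.tips_ahead is the distance from the TCP to the fingertips, in m); z points along the fingers, y is the line along which they close (so a half turn about z gives the same grasp; the last joint's range is limited). The gripper opens to 85 mm and grips with 20 to 120 N. Pads are 22 mm wide; open, the fingers measure 114 mm over their backs; the gripper's body (76 mm by 85 mm) begins 54 mm behind the grasp point. The pads swing forward as they close: fully open they stand 13 mm farther back than shut.
Start: joints at [-0.153, 0.259, 0.021, 1.334, 0, 1.418], TCP at [0.55, -0, 0.239] pointing down, gripper open.
Joint ranges: [-3.04, 3.04], [-0.91, 1.82], [-1.04, 1.36], [-1.92, 1.95], [-1.52, 1.45], [-3.14, 3.14]. Speed limits (rad/s): [2.22, 2.22, 2.79, 3.14, 3.14, 3.14].

INTERFACE

Orientations are given as [roll, pitch, yaw] about the fixed x, y, z axes, in that order (R = Rz(yaw) Ry(pitch) Rx(roll)).
In Python, from bench import manip gives the robot as it stands. The module is installed in compiled form; this text tells all that it offers.
- The arm moves only by the shell command python3 -m inch 'ROWS'. ROWS is JSON, a list of rows, each a list of 7 numbers: the shift along the world's x, y, z in units of 25 mm (1.0 is 25 mm), then the turn, a rotation vector about the world's x, y, z in units of 4 degrees (1.0 is 4 degrees), then the closure, from -1 (fully open) to 1 (shut), so that 0 is half open. A call has 1 to 20 rows; each row shifts and turns the commanded pose from where the row before left it; what a row does not reach is not made up. A row lasts 1/8 s, in which the tool goes at most 62.5 mm and 10.7 degrees, less where a joint would pass 70% of its speed; a pose out of reach is approached as far as the arm can. A call with a number of a shift or a turn outside -1 to 1 is refused whole. A call with a gripper value outside its range is refused whole. The fingers move at their own pace and stop on an object; the grip force is fixed at half the most. Time passes only in rows, so rows that do not move let the fingers close. It gives the time, the measured TCP pose, the force, the opening and the grip force at its end, in the units of the state.
- manip.observe(): the state, without advancing time (a new reading comes with each control period).
- manip.capture(name): name is "scene" or "side" or "wrist"; returns a dict with "pixels" (384x512x3 uint8, red, green, blue), "fovy" (degrees; the focal length in pixels is half the picture's height over the tangent of half this angle, whatever the lens; pixels are square), "cx", "cy" (the principal point, pixels), "D" ([k1, k2, p1, p2, k3] as OpenCV has them; the pictures are not rectified), "pose" (4x4, takes a point from camera to world coordinates). Camera axes: x right, y up, looking along -z (the intrinsics and any distortion apply to the point x, -y, -z); pixel columns grow to the right and rows downward; lengths in m; the calibration is good to about 2 mm. A picture is of the moment at which its call begins. There is no depth.
- manip.sign_off(): hands the job in; it is judged then, once.
The state is a dict: "time": time; "q": joint angles; "qvel": joint speeds; "joint_torque": joint torques, N m; "tcp_pos": TCP position; "tcp_rot": TCP orientation; "wrist_force": force on the tool from outside, world axes, zero at the start; "moment": the same for the moment, N m; "finger_gap": finger opening in m; "gripper_force": force on a finger pad.
Only numpy, scipy, OpenCV 4.12 (cv2) and the standard library are available. Lean on these libraries where they do the work, as an engineer would, in place of code of your own. Each camera call takes 0.05 s, during which the arm holds its last target. There are 200 camera calls.

## Working session

There is one attempt and no reset: what is moved stays moved. The work goes in short steps, Python scripts to look and compute and a shell command to move; the robot and the scene stay as the last step left them, time stands still between calls to the robot, and variables do not carry over. Pictures are saved under pics/ and viewed, at most 14 in all, crops included, and the job is handed in when it is done.

```bash
mkdir -p pics
cat > h.py <<'E'
import numpy as np, cv2, pickle
from bench import manip
def snap(name,tag):
    c=manip.capture(name); cv2.imwrite(f'pics/{tag}.png',c['pixels'][:,:,::-1]); pickle.dump(c,open(f'{tag}.pkl','wb')); return c
def K(c):
    f=c['pixels'].shape[0]/2/np.tan(np.radians(c['fovy'])/2)
    return np.array([[f,0,c['cx']],[0,f,c['cy']],[0,0,1.]])
def ld(t): return pickle.load(open(f'{t}.pkl','rb'))
def ray(c,uv):
    n=cv2.undistortPoints(np.array([[uv]],float),K(c),np.array(c['D'],float))[0,0]
    P=np.array(c['pose']); d=P[:3,:3]@np.array([n[0],-n[1],-1.]); return P[:3,3],d/np.linalg.norm(d)
def atz(c,uv,z):
    o,d=ray(c,uv); return o+d*(z-o[2])/d[2]
def tri(*obs):
    A=np.zeros((3,3));b=np.zeros(3)
    for c,uv in obs:
        o,d=ray(c,uv);M=np.eye(3)-np.outer(d,d);A+=M;b+=M@o
    p=np.linalg.solve(A,b)
    return p,[float(np.linalg.norm(np.cross(p-ray(c,uv)[0],ray(c,uv)[1]))) for c,uv in obs]
def proj(c,p):
    P=np.array(c['pose']);q=P[:3,:3].T@(np.array(p)-P[:3,3]);q=q*[1,-1,-1]
    return cv2.projectPoints(q[None],np.zeros(3),np.zeros(3),K(c),np.array(c['D'],float))[0].ravel()
def crop(tag,u,v,w,h,s,out):
    im=cv2.imread(f'pics/{tag}.png')[v:v+h,u:u+w]; cv2.imwrite(f'pics/{out}.png',cv2.resize(im,None,fx=s,fy=s,interpolation=cv2.INTER_CUBIC))
E
python3 - <<'E'
from h import *
a=snap('scene','s0');b=snap('side','d0');c=snap('wrist','w0')
for x in(a,b,c): print(x['fovy'],x['D'],np.round(x['pose'],3).tolist())
print(manip.observe())
im=np.vstack([cv2.imread('pics/s0.png'),cv2.imread('pics/d0.png')])
E
```

```text
47.761739902022654 [-0.03350234  0.          0.          0.          0.        ] [[0.838, 0.326, -0.437, 0.006], [-0.545, 0.524, -0.655, -0.789], [0.016, 0.787, 0.617, 0.748], [0.0, 0.0, 0.0, 1.0]]
50.67490173881482 [-0.07103001  0.          0.          0.          0.        ] [[0.962, 0.141, -0.235, 0.197], [-0.273, 0.419, -0.866, -1.034], [-0.024, 0.897, 0.441, 0.557], [0.0, 0.0, 0.0, 1.0]]
65.10626178648909 [-0.05772456  0.          0.          0.          0.        ] [[1.0, 0.001, 0.001, 0.549], [-0.001, 0.949, 0.315, 0.082], [-0.001, -0.315, 0.949, 0.373], [0.0, 0.0, 0.0, 1.0]]
{'time': 0.15, 'q': array([-1.52627841e-01,  2.59064957e-01,  2.09137724e-02,  1.33371800e+00,
       -5.52470712e-06,  1.41821144e+00]), 'qvel': array([ 0.00180632, -0.0009684 ,  0.00333305, -0.00059621,  0.00075741,
        0.00139196]), 'joint_torque': array([ 3.21120227e-03, -5.55970466e+01,  3.44662285e+01,  1.13262911e-02,
       -1.37106272e-04,  2.85134706e-05]), 'tcp_pos': array([5.49777428e-01, 1.26313253e-05, 2.38795131e-01]), 'tcp_rot': array([-3.14053143e+00, -1.57606065e-04,  1.57075329e+00]), 'wrist_force': array([-0.03803631,  1.19078663,  0.10351379]), 'moment': array([-0.01833868,  0.01493165,  0.00455415]), 'gripper_force': 0.0, 'finger_gap': 0.08544005597655681}
```

View pics/s0.png

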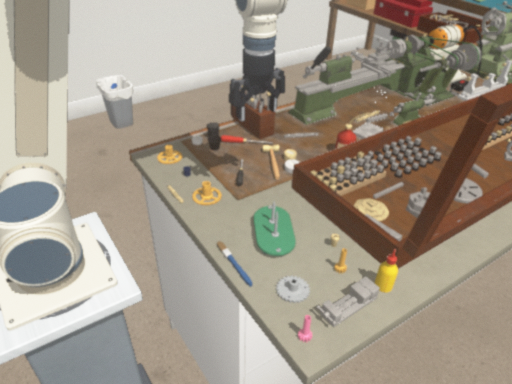

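View pics/d0.png

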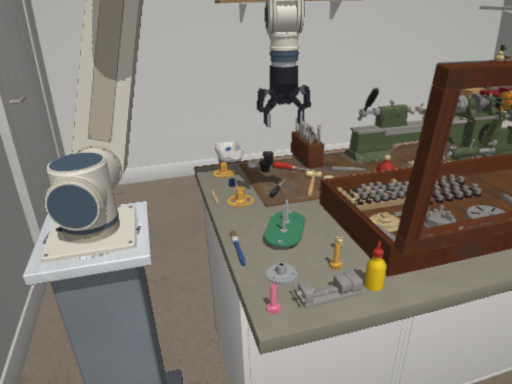

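View pics/w0.png

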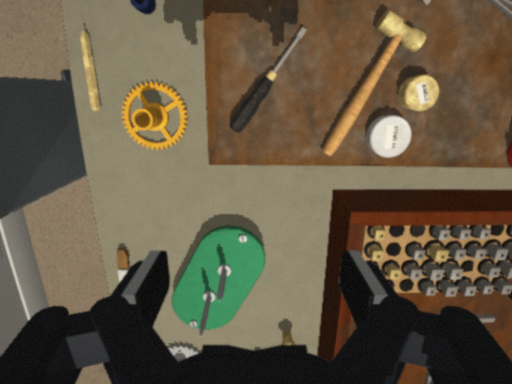

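The scene view shows the frame at (274,231), wheels at (207,192) and (169,154), the dark collar at (187,170), the brass cannon-pinion shape at (342,260), a small brass post at (335,240), the pink lookalike at (306,328) and the ratchet at (293,288). The wrist view shows a wheel at (155,115) and the frame at (220,278).

Possible confusions:
- Cannon pinion: (342,260), or pink at (306,328), or the small brass piece at (335,240).
- Wheels: (207,192), (169,154), or the ratchet at (293,288).
- Collar: (187,170).

I'll check these in a crop.

Run:
```python
from h import *
a=ld('s0');b=ld('d0');w=ld('w0')
f=lambda t,u,v,W,H,s:cv2.resize(cv2.imread(f'pics/{t}.png')[v:v+H,u:u+W],None,fx=s,fy=s,interpolation=cv2.INTER_CUBIC)
A=f('s0',150,140,80,70,5);B=f('s0',290,225,80,70,5);C=f('w0',110,70,80,46,5)
cv2.imwrite('pics/c1.png',np.hstack([A,B]))
for n,p,q,z in [('cannon',(342,260),(337,253),.037),('wheelnear',(207,192),(240,197),.025),('wheelfar',(169,154),(223,170),.025),('collar',(187,170),(232,182),.012),('frame',(274,231),(286,229),.022),('pink',(306,328),(273,298),.03),('ratchet',(293,288),(281,271),.014),('arbor?',(275,205),(286,202),.09),('stud',(276,217),(283,215),.08)]:
    print(n,tri((a,p),(b,q))[0].round(3),atz(a,p,z).round(3))
```

```text
cannon [ 0.56  -0.345  0.039] [ 0.557 -0.345  0.037]
wheelnear [0.432 0.056 0.016] [0.427 0.046 0.025]
wheelfar [0.424 0.285 0.018] [0.419 0.273 0.025]
collar [0.435 0.185 0.012] [0.435 0.185 0.012]
frame [ 0.502 -0.164  0.012] [ 0.493 -0.174  0.022]
pink [ 0.38  -0.438  0.032] [ 0.38  -0.438  0.03 ]
ratchet [ 0.432 -0.333  0.011] [ 0.428 -0.336  0.014]
arbor? [ 0.505 -0.156  0.088] [ 0.502 -0.159  0.09 ]
stud [ 0.494 -0.175  0.065] [ 0.486 -0.187  0.08 ]
```

View pics/c1.png

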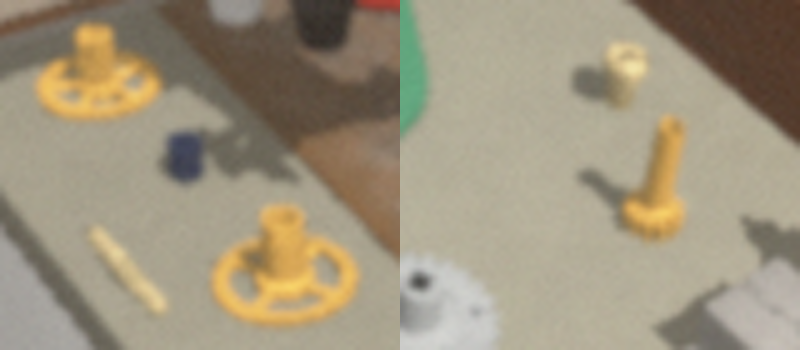

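The 4-spoke wheel with the wide pipe, in scene view at (207,192), is the hour wheel. The far one with the narrow pinion at (169,154) is the minute wheel. The brass cannon pinion is at (342,260), and the small pale piece beside it isn't a pinion. Next I'll move the wrist camera over for measurement.

```bash
python3 -m inch '[[0,-1,0,0,0,0,-1],[0,-1,0,0,0,0,-1],[0,-1,0,0,0,0,-1],[0,-1,0,0,0,0,-1],[0,-1,0,0,0,0,-1],[0,-1,0,0,0,0,-1]]'
python3 -c "
from h import *
snap('wrist','w1')"
python3 -m inch '[[0,-1,0,0,0,0,-1],[0,-1,0,0,0,0,-1],[0,-1,0,0,0,0,-1],[0,-1,0,0,0,0,-1],[0,-1,0,0,0,0,-1]]'
python3 -c "
from h import *
snap('wrist','w2')
im=np.hstack([cv2.imread('pics/w1.png')[100:384,130:380],cv2.imread('pics/w2.png')[0:284,130:380]])
cv2.imwrite('pics/c2.png',cv2.resize(im,None,fx=1.6,fy=1.6,interpolation=cv2.INTER_CUBIC))"
```

```text
time: 0.9
tcp_pos: [0.5498, -0.1508, 0.239]
tcp_rot: [-3.141, -0.0, 1.571]
wrist_force: [0.4, 0.1, 0.8]
finger_gap: 0.0852
gripper_force: 0.0
time: 1.58
tcp_pos: [0.55, -0.2765, 0.2392]
tcp_rot: [-3.142, -0.0, 1.571]
wrist_force: [0.1, -0.0, 0.1]
finger_gap: 0.0853
gripper_force: 0.0
```

View pics/c2.png

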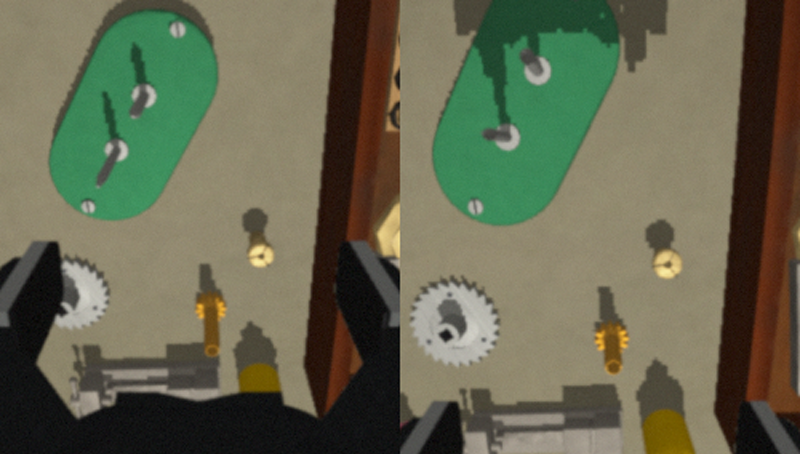

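In the crop, the frame has two posts: feet at about (117,150) and (144,96) in the w1 half, and (507,137) and (538,70) in the w2 half. The cannon pinion stands at (613,367) in the w2 half, near the vise at (560,400) and the oil bottle at (668,420). Triangulating.

Run:
```python
from h import *
a=ld('s0');b=ld('d0');w0=ld('w0');w1=ld('w1');w2=ld('w2')
p1=lambda u,v:(130+u/1.6,100+v/1.6); p2=lambda u,v:(130+(u-400)/1.6,v/1.6)
def t(n,x,y): 
    p,e=tri((w1,p1(*x)),(w2,p2(*y))); print(n,p.round(4),np.round(e,4))
t('low tip',(98,186),(485,134));t('low base',(117,150),(507,137))
t('up tip',(135,116),(523,54));t('up base',(144,96),(538,70))
t('screwU',(178,30),(576,-40)) if 0 else None
t('screwL',(88,207),(475,207))
t('cannon top',(211,351),(613,367)); t('cannon leaf',(209,308),(611,338))
t('knob',(260,256),(667,264))
print('bottle tip',tri((a,(392,256)),(b,(378,243)))[0].round(3),'base',atz(a,(387,288),0).round(3),atz(b,(375,286),0).round(3))
print('vise corner',tri((w1,p1(85,376)),(w2,p2(475,403)))[0].round(3),tri((w1,p1(215,345)),(w2,p2(618,387)))[0].round(3))
print('box edge', atz(w2,p2(742,100),.03),atz(w2,p2(735,260),.03))
```

```text
low tip [ 0.4862 -0.1853  0.0943] [0.0005 0.0005]
low base [ 0.4861 -0.185   0.0236] [0.0001 0.0001]
up tip [ 0.5085 -0.1431  0.083 ] [0.0008 0.0008]
up base [ 0.5089 -0.1426  0.0252] [0.0002 0.0002]
screwL [ 0.4605 -0.2326  0.0244] [0. 0.]
cannon top [ 0.5588 -0.3396  0.0645] [0.0003 0.0003]
cannon leaf [ 0.5585 -0.3395  0.0095] [0.0005 0.0005]
knob [ 0.5986 -0.2731  0.0312] [0.0002 0.0002]
bottle tip [ 0.6   -0.437  0.112] base [ 0.612 -0.439  0.   ] [ 0.614 -0.431  0.   ]
vise corner [ 0.455 -0.373  0.056] [ 0.565 -0.389  0.001]
box edge [ 0.64471916 -0.16141296  0.03      ] [ 0.64867749 -0.27036026  0.03      ]
```

Both posts agree with the text: the arbor is at (0.486,-0.185) and the stud at (0.509,-0.143). The cannon pinion is at (0.5587,-0.3395). Now grasping it.

```bash
python3 -m inch '[[0.12,-0.84,-1,0,0,0,0],[0.12,-0.84,-1,0,0,0,0],[0.11,-0.84,-1,0,0,0,0],[0,0,-1,0,0,0,0],[0,0,-1,0,0,0,0],[0,0,-1,0,0,0,0],[0,0,-1,0,0,0,0],[0,0,-1,0,0,0,0],[0,0,-0.4,0,0,0,0],[0,0,-0.12,0,0,0,0],[0,0,0,0,0,0,1],[0,0,0,0,0,0,1],[0,0,0,0,0,0,1],[0,0,0,0,0,0,1]]'
python3 -c "
from h import *
snap('wrist','w3')"
```

```text
time: 3.38
tcp_pos: [0.5592, -0.3384, 0.0272]
tcp_rot: [3.14, 0.001, 1.571]
wrist_force: [-0.9, -0.7, 6.8]
finger_gap: 0.0118
gripper_force: 58.7
```

```bash
python3 -m inch '[[0,0,0.5,0,0,0,1],[0,0,1,0,0,0,1],[0,0,1,0,0,0,1],[0,0,1,0,0,0,1],[0,0,1,0,0,0,1],[-0.3,0.7,0.8,0,0,0,1],[-0.4,0.9,0,0,0,0,1],[-0.5,1,0,0,0,0,1],[-0.5,1,0,0,0,0,1],[-0.5,1,0,0,0,0,1],[-0.4,0.9,0,0,0,0,1],[-0.32,0.67,0,0,0,0,1],[0,0,0,0,0,0,1],[0,0,0,0,0,0,1]]'
python3 - <<'E'
from h import *
w=snap('wrist','w4');s=snap('scene','s4');d=snap('side','d4')
t=manip.observe()['tcp_pos'];print(t)
print([proj(x,(t[0],t[1]-.0011,t[2]-.026)).round() for x in (w,s,d)])
f=lambda n,u,v,W,H,k:cv2.resize(cv2.imread(f'pics/{n}.png')[v:v+H,u:u+W],None,fx=k,fy=k,interpolation=cv2.INTER_CUBIC)
us,vs=proj(s,(.486,-.185,.1)).astype(int);ud,vd=proj(d,(.486,-.185,.1)).astype(int)
print(us,vs,ud,vd)
cv2.imwrite('pics/c4.png',np.hstack([f('s4',us-30,vs-50,66,100,6),f('d4',ud-30,vd-50,66,100,6)]))
E
```

```text
time: 5.18
tcp_pos: [0.486, -0.184, 0.159]
tcp_rot: [3.141, 0.0, 1.571]
wrist_force: [-0.0, -0.3, -1.8]
finger_gap: 0.0113
gripper_force: 58.4
[ 0.48595983 -0.18430092  0.15862625]
[array([256., 242.]), array([277., 199.]), array([282., 192.])]
276 210 282 204
```

View pics/c4.png

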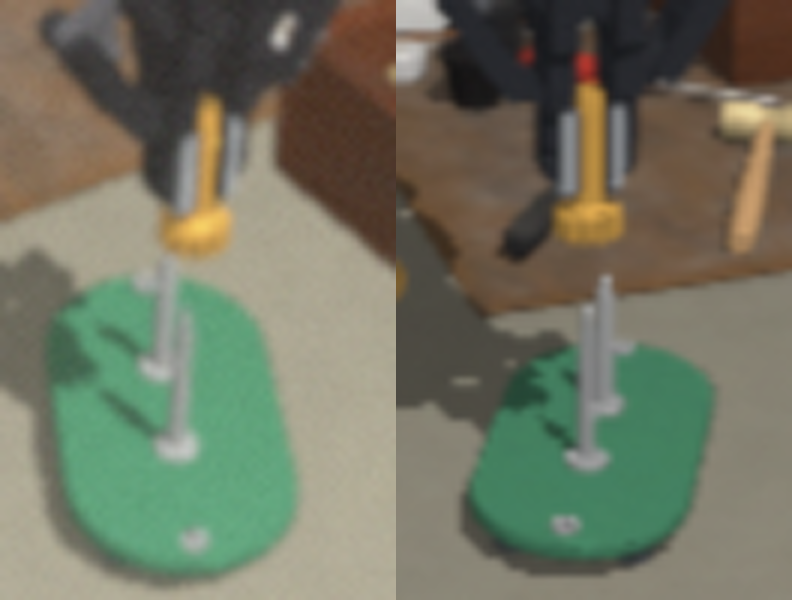

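The pinion hangs in line with the arbor in both views: pipe foot at (195,240) over the tip at (186,312) in the scene half, and (588,235) over (588,310) in the side half. Lowering.

```bash
python3 -m inch '[[0,0,-1,0,0,0,1],[0,0,-0.8,0,0,0,1],[0,0,-0.6,0,0,0,1],[0,0,-0.6,0,0,0,1],[0,0,-0.6,0,0,0,1],[0,0,0,0,0,0,1]]'
```

```text
time: 6.08
tcp_pos: [0.4855, -0.1834, 0.0676]
tcp_rot: [-3.14, -0.001, 1.571]
wrist_force: [1.9, 3.0, -2.3]
finger_gap: 0.0116
gripper_force: 58.5
```

```bash
python3 -m inch '[[0,0,-0.4,0,0,0,1],[0,0,-0.2,0,0,0,1],[0,0,-0.06,0,0,0,1],[0,0,0,0,0,0,1]]'
```

```text
time: 6.58
tcp_pos: [0.4859, -0.1836, 0.0522]
tcp_rot: [3.141, -0.0, 1.571]
wrist_force: [3.2, 3.9, -2.4]
finger_gap: 0.0113
gripper_force: 58.6
```

```bash
python3 -m inch '[[0,0,-0.05,0,0,0,1],[0,0,-0.03,0,0,0,1],[0,0,0,0,0,0,1]]'; python3 -m inch '[[0,0,0,0,0,0,0.3],[0,0,0,0,0,0,0.1],[0,0,0,0,0,0,0],[0,0,0,0,0,0,0]]'
```

```text
time: 6.95
tcp_pos: [0.486, -0.1837, 0.052]
tcp_rot: [3.14, 0.001, 1.571]
wrist_force: [-3.8, 7.0, 20.0]
finger_gap: 0.0115
gripper_force: 60.8
time: 7.45
tcp_pos: [0.4857, -0.1839, 0.0501]
tcp_rot: [-3.141, 0.0, 1.571]
wrist_force: [0.2, -0.5, 0.0]
finger_gap: 0.0426
gripper_force: 0.0
```

```bash
python3 -m inch '[[0,0,1,0,0,0,0],[0,0,1,0,0,0,0],[0,0,1,0,0,0,0],[0,0.8,1,0,0,0,0],[-0.3,1,1,0,0,0,0],[-0.3,1,1,0,0,0,0],[-0.3,1,1,0,0,0,0],[-0.3,1,0.5,0,0,0,0],[-0.3,1,0,0,0,0,0],[-0.3,1,0,0,0,0,0],[-0.3,1,0,0,0,0,0],[-0.2,1,0,0,0,0,0],[0,1,0,0,0,0,0],[0,0,0,0,0,0,0]]'
python3 -c "
from h import *
snap('wrist','w5')"
python3 -m inch '[[0,1,0,0,0,0,0],[0,1,0,0,0,0,0],[0,1,0,0,0,0,0],[0,1,0,0,0,0,0],[0,1,0,0,0,0,0],[0,1,0,0,0,0,0],[0,0,0,0,0,0,0]]'
python3 -c "
from h import *
snap('wrist','w6');snap('scene','s6')
im=np.hstack([cv2.imread('pics/w5.png')[0:320,160:360],cv2.imread('pics/w6.png')[0:320,160:360]])
cv2.imwrite('pics/c5.png',cv2.resize(im,None,fx=1.8,fy=1.8,interpolation=cv2.INTER_CUBIC))"
```

```text
time: 9.2
tcp_pos: [0.428, 0.0622, 0.2378]
tcp_rot: [3.142, 0.0, 1.573]
wrist_force: [0.0, -0.2, 0.4]
finger_gap: 0.0429
gripper_force: 0.0
time: 10.12
tcp_pos: [0.4285, 0.2115, 0.2375]
tcp_rot: [-3.141, 0.0, 1.572]
wrist_force: [-0.5, 0.3, -0.1]
finger_gap: 0.043
gripper_force: 0.0
```

View pics/c5.png

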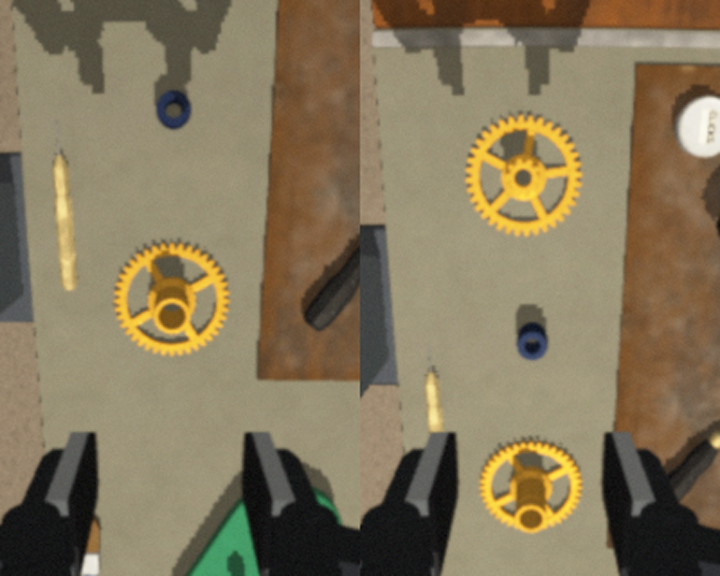

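In both halves: hour wheel pipe top at (172,316) and (531,517), collar top at (174,108) and (532,343). The minute wheel (5 spokes, small pinion) appears at (523,177) in the right half.

Run:
```python
from h import *
w5=ld('w5');w6=ld('w6');s=ld('s0');d=ld('d0')
a=lambda u,v:(160+u/1.8,v/1.8); b=lambda u,v:(160+(u-360)/1.8,v/1.8)
def t(n,x,y): 
    p,e=tri((w5,a(*x)),(w6,b(*y))); print(n,p.round(4),np.round(e,4))
t('hour top',(172,316),(531,517));t('hour wheel',(172,298),(531,485));t('collar',(174,108),(532,343))
print(atz(w6,b(523,177),.042),atz(w6,b(523,175),.0035))
print(tri((w6,b(523,177)),(s,(169,148)),(d,(223.5,164.5))))
```

```text
hour top [0.4287 0.0562 0.042 ] [0. 0.]
hour wheel [0.4289 0.0592 0.0049] [0.0001 0.0001]
collar [0.4295 0.1802 0.0188] [0.0002 0.0002]
[0.42377124 0.28931847 0.042     ] [0.42333977 0.2901029  0.0035    ]
(array([0.42648966, 0.28847439, 0.03675812]), [0.0028850582310516806, 0.001050629415213291, 0.0024279538793657283])
```

```bash
python3 -m inch '[[-0.1,0.8,-0.6,0,0,-1,0],[-0.09,0.8,-1,0,0,-1,0],[0,0.8,-1,0,0,-1,0],[0,0.72,-1,0,0,-1,0],[0,0,-1,0,0,-1,0],[0,0,-0.6,0,0,-1,0],[0,0,0,0,0,-1,0],[0,0,0,0,0,0,0]]'
python3 - <<'E'
from h import *
w=snap('wrist','w7');o=manip.observe();print(o['q'],o['tcp_pos'],o['tcp_rot'])
for z in(.042,.007): print(proj(w,(.4237,.2896,z)))
im=cv2.imread('pics/w7.png')[60:380,100:420]
cv2.imwrite('pics/c7.png',cv2.resize(im,None,fx=1.8,fy=1.8,interpolation=cv2.INTER_CUBIC))
E
```

```text
time: 11.22
tcp_pos: [0.4239, 0.2882, 0.1077]
tcp_rot: [3.142, 0.0, 1.081]
wrist_force: [-0.3, -0.4, -0.2]
finger_gap: 0.0423
gripper_force: 0.0
[ 4.33655577e-01  2.71574382e-01 -3.10304670e-01  9.88758870e-01
 -1.87077781e-04  2.49280387e+00] [0.4239664  0.28838751 0.10789947] [ 3.14134788e+00 -1.31827919e-05  1.08244434e+00]
[254.78872893 211.98190291]
[254.67627267 196.1398834 ]
```

View pics/c7.png

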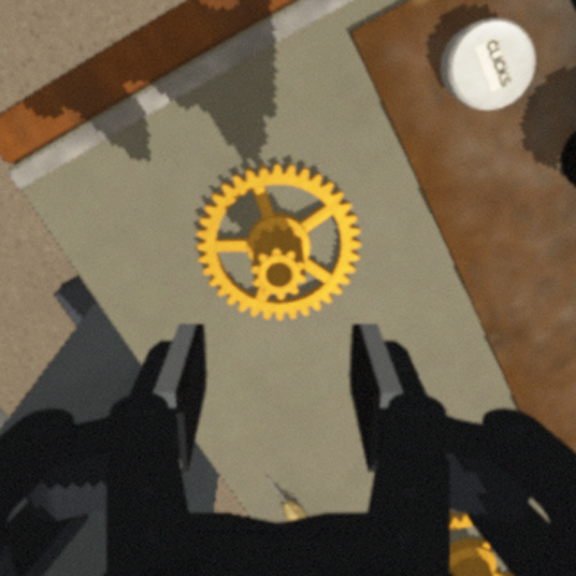

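The pinion bore is at (279,274) in the crop, pixel (255,212), exactly as predicted. Grasping.

```bash
python3 -m inch '[[0,0.05,-1,0,0,0,0],[0,0,-1,0,0,0,0],[0,0,-0.9,0,0,0,0],[0,0,-0.5,0,0,0,0],[0,0,-0.1,0,0,0,0],[0,0,0,0,0,0,1],[0,0,0,0,0,0,1],[0,0,0,0,0,0,1],[0,0,0,0,0,0,1]]'
```

```text
time: 12.4
tcp_pos: [0.4241, 0.2907, 0.0212]
tcp_rot: [3.14, -0.001, 1.082]
wrist_force: [-0.2, -1.1, 5.6]
finger_gap: 0.0189
gripper_force: 59.3
```

```bash
python3 -m inch '[[0,0,0.5,0,0,0,1],[0,0,1,0,0,0,1],[0,0,1,0,0,0,1],[0.1,-0.6,1,0,0,0,1],[0.2,-1,1,0,0,0,1],[0.2,-1,0.65,0,0,0,1],[0.2,-1,0,0,0,0,1],[0.2,-1,0,0,0,0,1],[0.2,-1,0,0,0,0,1],[0.2,-1,0,0,0,0,1],[0.2,-1,0,0,0,0,1],[0.2,-1,0,0,0,0,1],[0.2,-1,0,0,0,0,1],[0.2,-1,0,0,0,0,1],[0.2,-1,0,0,0,0,1],[0.2,-1,0,0,0,0,1],[0.2,-1,0,0,0,0,1],[0.2,-1,0,0,0,0,1],[0.2,-1,0,0,0,0,1]]'
python3 -m inch '[[0.2,-1,0,0,0,0,1],[0.11,-0.71,0,0,0,0,1],[0,0,0,0,0,0,1],[0,0,0,0,0,0,1]]'
python3 - <<'E'
from h import *
s=snap('scene','s8');d=snap('side','d8')
f=lambda n,u,v,W,H,k:cv2.resize(cv2.imread(f'pics/{n}.png')[v:v+H,u:u+W],None,fx=k,fy=k,interpolation=cv2.INTER_CUBIC)
us,vs=proj(s,(.509,-.143,.1)).astype(int);ud,vd=proj(d,(.509,-.143,.1)).astype(int)
print(us,vs,ud,vd)
cv2.imwrite('pics/c8.png',np.hstack([f('s8',us-33,vs-50,66,100,6),f('d8',ud-33,vd-50,66,100,6)]))
E
```

```text
time: 14.78
tcp_pos: [0.5009, -0.1002, 0.1497]
tcp_rot: [3.141, -0.0, 1.082]
wrist_force: [-0.2, 0.0, -1.0]
finger_gap: 0.0189
gripper_force: 58.8
time: 15.28
tcp_pos: [0.5085, -0.1417, 0.1491]
tcp_rot: [-3.141, -0.0, 1.082]
wrist_force: [-0.1, -0.4, -1.1]
finger_gap: 0.019
gripper_force: 58.8
273 197 285 195
```

View pics/c8.png

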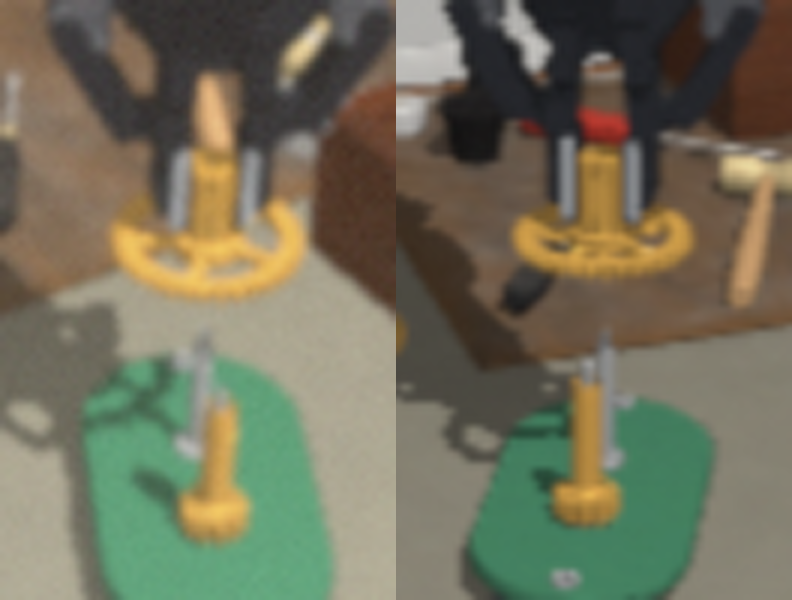

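Run:
```python
from h import *
s=ld('s8');d=ld('d8')
S=lambda u,v:(273-33+u/6,197-50+v/6); D=lambda u,v:(285-33+(u-396)/6,195-50+v/6)
q=lambda c,p:proj(c,p)
for z in (.022,.087,.1315): print(z,(q(s,(.5087,-.143,z))-[240,147])*6,(q(d,(.5087,-.143,z))-[252,145])*6+[396,0])
```

```text
0.022 [191.8288566  447.09026584] [594.65796399 463.19761788]
0.087 [199.6557876  326.71130496] [595.31861942 332.26656676]
0.1315 [205.35543391 238.84188713] [595.75241566 238.41437151]
```

The pinion sits home on the boss, and the wheel is centred over the stud in both halves: (208,240) over (205,335), and (603,240) over (606,333). Lowering.

```bash
python3 -m inch '[[0.03,0,-1,0,0,0,1],[0,0,-0.8,0,0,0,1],[0,0,-0.6,0,0,0,1],[0,0,-0.6,0,0,0,1],[0,0,-0.5,0,0,0,1],[0,0,-0.3,0,0,0,1],[0,0,0,0,0,0,1]]'
```

```text
time: 16.25
tcp_pos: [0.5093, -0.1422, 0.0536]
tcp_rot: [-3.141, 0.0, 1.082]
wrist_force: [-0.1, -0.2, -1.8]
finger_gap: 0.0191
gripper_force: 58.9
```

```bash
python3 -m inch '[[0,0,-0.2,0,0,0,1],[0,0,-0.1,0,0,0,1],[0,0,-0.06,0,0,0,1],[0,0,0,0,0,0,1]]'
```

```text
time: 16.75
tcp_pos: [0.5096, -0.1423, 0.0461]
tcp_rot: [3.14, 0.0, 1.082]
wrist_force: [-3.6, 1.4, 10.6]
finger_gap: 0.0186
gripper_force: 60.1
```

```bash
python3 -m inch '[[0,0,0,0,0,0,0.3],[0,0,0,0,0,0,0],[0,0,0,0,0,0,0],[0,0,1,0,0,0,0],[0,0,1,0,0,0,0],[0,0,1,0,0,0,0],[-0.2,0.8,0.6,0,0,0,0],[-0.4,1,0,0,0,0,0],[-0.45,1,0,0,0,0,0],[-0.45,1,0,0,0,0,0],[-0.45,1,0,0,0,0,0],[-0.45,1,0,0,0,0,0],[-0.45,1,0,0,0,0,0],[-0.38,1.0,0,0,0,0,0],[0,0.2,0,0,0,0,0],[0,0,0,0,0,0,0]]'
python3 - <<'E'
from h import *
w=snap('wrist','w9');o=manip.observe();print(o['tcp_pos'])
for z in(.046,.006): print(proj(w,(.4288,.0575,z)))
im=cv2.imread('pics/w9.png')[60:380,100:420]
cv2.imwrite('pics/c9.png',cv2.resize(im,None,fx=1.8,fy=1.8,interpolation=cv2.INTER_CUBIC))
E
```

```text
time: 18.75
tcp_pos: [0.4287, 0.0581, 0.135]
tcp_rot: [3.141, 0.0, 1.083]
wrist_force: [0.4, 0.2, 0.5]
finger_gap: 0.0428
gripper_force: 0.0
[0.42885904 0.05769668 0.13497258]
[256.23435228 202.92630658]
[255.91353763 187.87886811]
```

View pics/c9.png

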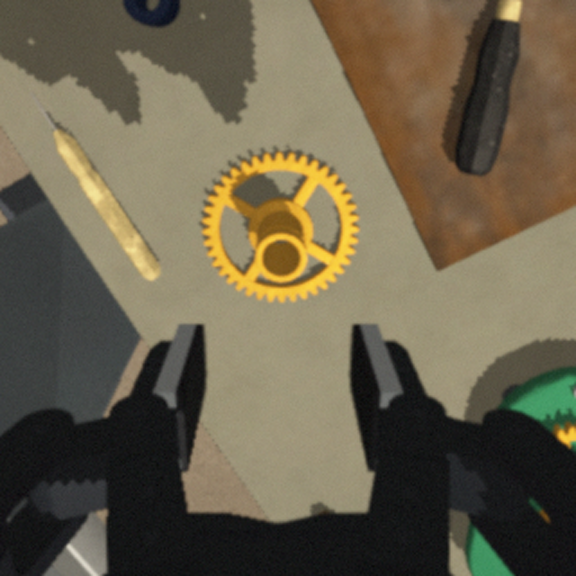

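The hour wheel's pipe mouth is at (282,257), pixel (256.7,202.8), as predicted. Grasping.

```bash
python3 -m inch '[[0,0,-1,0,0,0,0],[0,0,-1,0,0,0,0],[0,0,-1,0,0,0,0],[0,0,-1,0,0,0,0],[0,0,-0.5,0,0,0,0],[0,0,-0.18,0,0,0,0],[0,0,0,0,0,0,1],[0,0,0,0,0,0,1],[0,0,0,0,0,0,1],[0,0,0,0,0,0,1]]'
```

```text
time: 20.05
tcp_pos: [0.4292, 0.0577, 0.0186]
tcp_rot: [3.14, -0.0, 1.082]
wrist_force: [0.8, -0.0, 4.9]
finger_gap: 0.0217
gripper_force: 59.3
```

```bash
python3 -m inch '[[0,0,0.5,0,0,0,1],[0,0,1,0,0,0,1],[0,0,1,0,0,0,1],[0.1,-0.5,1,0,0,0,1],[0.2,-0.9,1,0,0,0,1],[0.25,-1,0.56,0,0,0,1],[0.25,-1,0,0,0,0,1],[0.25,-1,0,0,0,0,1],[0.25,-1,0,0,0,0,1],[0.25,-1,0,0,0,0,1],[0.25,-1,0,0,0,0,1],[0.25,-1,0,0,0,0,1],[0.25,-0.9,0,0,0,0,1],[0.2,-0.42,0,0,0,0,1],[0.03,0,0,0,0,0,1],[0,0,0,0,0,0,1],[0,0,0,0,0,0,1]]'
python3 - <<'E'
from h import *
s=snap('scene','s10');d=snap('side','d10')
f=lambda n,u,v,W,H,k:cv2.resize(cv2.imread(f'pics/{n}.png')[v:v+H,u:u+W],None,fx=k,fy=k,interpolation=cv2.INTER_CUBIC)
us,vs=proj(s,(.486,-.185,.1)).astype(int);ud,vd=proj(d,(.486,-.185,.1)).astype(int)
print(us,vs,ud,vd)
for z in(.085,.097,.13): print((proj(s,(.4861,-.1852,z))-[us-33,vs-50])*6,(proj(d,(.4861,-.1852,z))-[ud-33,vd-50])*6+[396,0])
cv2.imwrite('pics/c10.png',np.hstack([f('s10',us-33,vs-50,66,100,6),f('d10',ud-33,vd-50,66,100,6)]))
E
```

```text
time: 22.18
tcp_pos: [0.4918, -0.1845, 0.1446]
tcp_rot: [-3.141, -0.0, 1.083]
wrist_force: [-0.1, 0.4, -2.2]
finger_gap: 0.0215
gripper_force: 58.9
276 210 282 204
[197.1620987  329.99917894] [595.1958216  333.22304697]
[198.84205962 306.52452762] [595.22855549 307.53308673]
[203.58743844 240.14505095] [595.3086424  235.46340102]
```

View pics/c10.png

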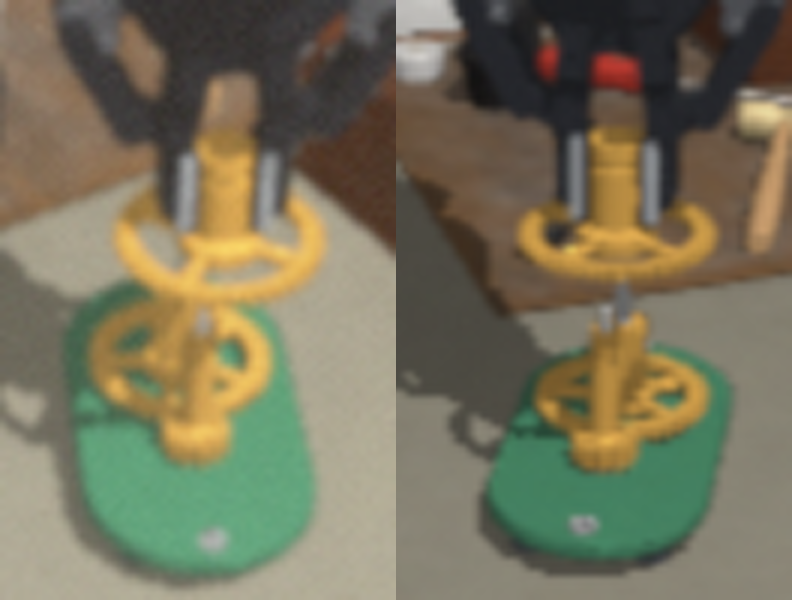

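I overshot x by 6 mm: in the side half the wheel centre is at 617 against the arbor tip at about 605. Correcting, then lowering.

```bash
python3 -m inch '[[-0.23,-0.03,0,0,0,0,1],[0,0,0,0,0,0,1],[0,0,-0.8,0,0,0,1],[0,0,-0.6,0,0,0,1],[0,0,-0.5,0,0,0,1],[0,0,-0.5,0,0,0,1],[0,0,-0.4,0,0,0,1],[0,0,-0.3,0,0,0,1],[0,0,-0.2,0,0,0,1],[0,0,0,0,0,0,1]]'
```

```text
time: 23.52
tcp_pos: [0.4862, -0.1859, 0.0618]
tcp_rot: [-3.141, -0.0, 1.082]
wrist_force: [-0.3, 0.1, -0.2]
finger_gap: 0.0215
gripper_force: 58.9
```

```bash
python3 -m inch '[[0,0,-0.15,0,0,0,1],[0,0,-0.1,0,0,0,1],[0,0,-0.06,0,0,0,1],[0,0,0,0,0,0,1]]'
```

```text
time: 24.02
tcp_pos: [0.4863, -0.186, 0.0546]
tcp_rot: [3.141, 0.0, 1.082]
wrist_force: [-1.5, 0.0, 2.9]
finger_gap: 0.0216
gripper_force: 59.2
```

```bash
python3 -m inch '[[0,0,-0.04,0,0,0,1],[0,0,0,0,0,0,1]]'; python3 -m inch '[[0,0,0,0,0,0,0.2],[0,0,0,0,0,0,0],[0,0,0,0,0,0,0],[0,0,1,0,0,0,0],[0,0,1,0,0,0,0],[0,0,1,0,0,0,0],[-0.1,0.65,0.4,0,0,0,0],[-0.16,1,0,0,0,0,0],[-0.16,1,0,0,0,0,0],[-0.16,1,0,0,0,0,0],[-0.16,1,0,0,0,0,0],[-0.16,1,0,0,0,0,0],[-0.16,1,0,0,0,0,0],[-0.16,1,0,0,0,0,0],[-0.16,1,0,0,0,0,0],[-0.16,1,0,0,0,0,0],[-0.16,1,0,0,0,0,0],[-0.16,1,0,0,0,0,0],[-0.16,1,0,0,0,0,0],[-0.16,1,0,0,0,0,0]]'
python3 -m inch '[[-0.1,1,0,0,0,0,0],[0,0,0,0,0,0,0],[0,0,0,0,0,0,0]]'
python3 - <<'E'
from h import *
w=snap('wrist','w11');o=manip.observe();print(o['tcp_pos'])
for z in(.024,.0): print(proj(w,(.4295,.1805,z)))
s=snap('scene','s11')
A=cv2.resize(cv2.imread('pics/w11.png')[130:280,190:320],None,fx=4,fy=4,interpolation=cv2.INTER_CUBIC)
u,v=proj(s,(.497,-.165,.05)).astype(int);print(u,v)
B=cv2.resize(cv2.imread('pics/s11.png')[v-37:v+38,u-33:u+32],None,fx=4,fy=4,interpolation=cv2.INTER_CUBIC)
cv2.imwrite('pics/c11.png',np.hstack([A,np.vstack([B,B*0])]))
E
```

```text
time: 24.28
tcp_pos: [0.4864, -0.1861, 0.0544]
tcp_rot: [3.14, 0.0, 1.082]
wrist_force: [-3.9, 2.1, 13.8]
finger_gap: 0.0217
gripper_force: 60.5
time: 26.78
tcp_pos: [0.4305, 0.1566, 0.1376]
tcp_rot: [-3.141, 0.001, 1.082]
wrist_force: [0.6, -1.2, 0.1]
finger_gap: 0.0427
gripper_force: 0.0
time: 27.15
tcp_pos: [0.4286, 0.1802, 0.1379]
tcp_rot: [-3.141, 0.001, 1.083]
wrist_force: [0.3, -0.2, 0.0]
finger_gap: 0.0427
gripper_force: 0.0
[0.42885042 0.17994231 0.13796764]
[256.43719015 191.72574033]
[256.25133122 183.83879582]
273 219
```

View pics/c11.png

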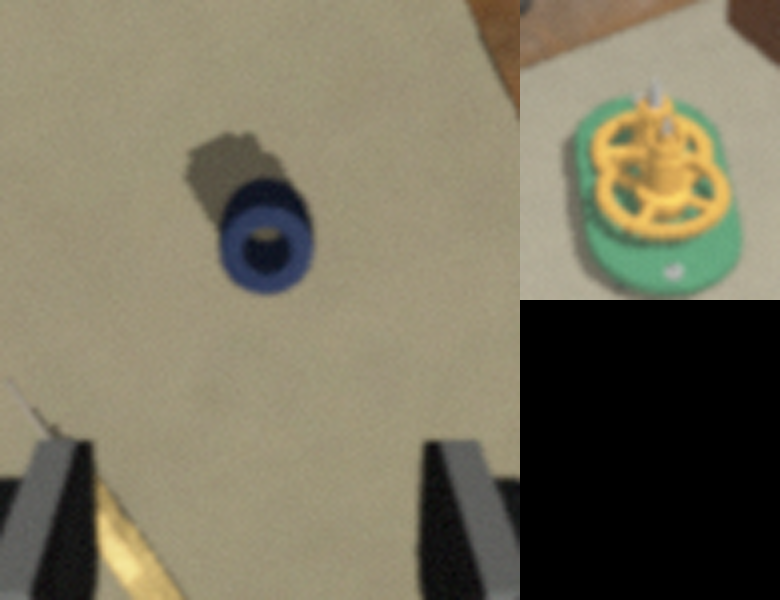

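The collar's bore is at (267,249), pixel (256.7,192.2), as predicted. In the right inset both wheels lie flat and meshed on the frame. Grasping the collar, tips just above the bench.

```bash
python3 -m inch '[[0.03,0,-1,0,0,0,0],[0,0,-1,0,0,0,0],[0,0,-1,0,0,0,0],[0,0,-1,0,0,0,0],[0,0,-0.7,0,0,0,0],[0,0,-0.32,0,0,0,0],[0,0,0,0,0,0,0.5],[0,0,0,0,0,0,1],[0,0,0,0,0,0,1],[0,0,0,0,0,0,1],[0,0,0,0,0,0,1]]'
```

```text
time: 28.62
tcp_pos: [0.4303, 0.1803, 0.0132]
tcp_rot: [3.141, -0.001, 1.082]
wrist_force: [-0.7, -0.4, 4.2]
finger_gap: 0.019
gripper_force: 59.0
```

```bash
python3 -m inch '[[0,0,0.5,0,0,0,1],[0,0,1,0,0,0,1],[0,0,1,0,0,0,1],[0.1,-0.5,1,0,0,0,1],[0.2,-0.92,1,0,0,0,1],[0.25,-1,0.1,0,0,0,1],[0.25,-1,0,0,0,0,1],[0.25,-1,0,0,0,0,1],[0.25,-1,0,0,0,0,1],[0.25,-1,0,0,0,0,1],[0.25,-1,0,0,0,0,1],[0.25,-1,0,0,0,0,1],[0.25,-1,0,0,0,0,1],[0.25,-1,0,0,0,0,1],[0.25,-1,0,0,0,0,1],[0.25,-1,0,0,0,0,1],[0.09,-0.5,0,0,0,0,1],[0,0,0,0,0,0,1],[0,0,0,0,0,0,1]]'
python3 - <<'E'
from h import *
s=snap('scene','s12');d=snap('side','d12')
f=lambda n,u,v,W,H,k:cv2.resize(cv2.imread(f'pics/{n}.png')[v:v+H,u:u+W],None,fx=k,fy=k,interpolation=cv2.INTER_CUBIC)
us,vs=proj(s,(.509,-.143,.1)).astype(int);ud,vd=proj(d,(.509,-.143,.1)).astype(int)
cv2.imwrite('pics/c12.png',np.hstack([f('s12',us-33,vs-50,66,100,6),f('d12',ud-33,vd-50,66,100,6)]))
E
```

```text
time: 31.0
tcp_pos: [0.5082, -0.142, 0.1279]
tcp_rot: [-3.141, -0.0, 1.082]
wrist_force: [-0.1, -0.7, -0.8]
finger_gap: 0.0189
gripper_force: 58.7
```

View pics/c12.png

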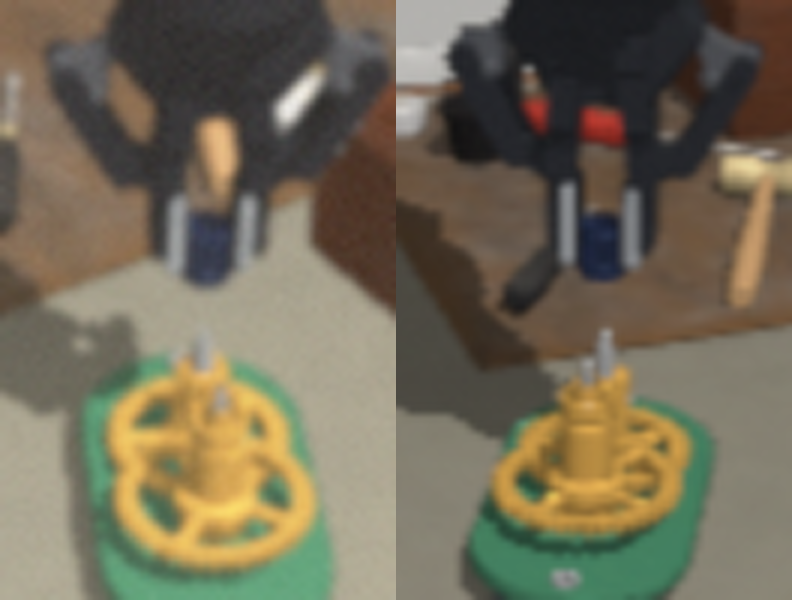

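The collar at (208,280) hangs over the stud tip at (205,335) in the scene half, and (601,275) over (606,333) in the side half. It's aligned within tolerance, so I'm lowering.

```bash
python3 -m inch '[[0.04,-0.03,0,0,0,0,1],[0,0,-0.5,0,0,0,1],[0,0,-0.5,0,0,0,1],[0,0,-0.4,0,0,0,1],[0,0,-0.3,0,0,0,1],[0,0,-0.12,0,0,0,1],[0,0,-0.08,0,0,0,1],[0,0,0,0,0,0,1]]'
```

```text
time: 32.1
tcp_pos: [0.5097, -0.1436, 0.0805]
tcp_rot: [3.141, -0.0, 1.082]
wrist_force: [0.0, 0.2, -0.8]
finger_gap: 0.0189
gripper_force: 58.8
```

```bash
python3 -m inch '[[0,0,-0.04,0,0,0,1],[0,0,-0.04,0,0,0,1],[0,0,0,0,0,0,1]]'
```

```text
time: 32.48
tcp_pos: [0.5101, -0.1438, 0.08]
tcp_rot: [3.139, -0.0, 1.082]
wrist_force: [-2.8, 1.2, 14.4]
finger_gap: 0.019
gripper_force: 60.3
```

Contact at the home height. Releasing and backing off.

```bash
python3 -m inch '[[0,0,0,0,0,0,0.4],[0,0,0,0,0,0,0.1],[0,0,0,0,0,0,0],[0,0,0.6,0,0,0,0],[0,0,1,0,0,0,0],[0,0,1,0,0,0,0],[-0.3,1,1,0,0,0,0],[-0.3,1,0.5,0,0,0,0],[-0.3,1,0,0,0,0,0],[0,1,0,0,0,0,0],[0,0,0,0,0,0,0],[0,0,0,0,0,0,0]]'
python3 - <<'E'
from h import *
s=snap('scene','s13');d=snap('side','d13');w=snap('wrist','w13')
f=lambda n,u,v,W,H,k:cv2.resize(cv2.imread(f'pics/{n}.png')[v:v+H,u:u+W],None,fx=k,fy=k,interpolation=cv2.INTER_CUBIC)
us,vs=proj(s,(.497,-.165,.05)).astype(int);ud,vd=proj(d,(.497,-.165,.05)).astype(int)
print(us,vs,ud,vd)
for n,z in(('collar bottom',.067),('collar top',.091)): print(n,(proj(s,(.5087,-.143,z))-[us-33,vs-45])*6,(proj(d,(.5087,-.143,z))-[ud-33,vd-45])*6+[396,0])
for n,z in(('hour bottom',.036),('hour pipe top',.082)): print(n,(proj(s,(.4861,-.1852,z))-[us-33,vs-45])*6,(proj(d,(.4861,-.1852,z))-[ud-33,vd-45])*6+[396,0])
cv2.imwrite('pics/c13.png',np.hstack([f('s13',us-33,vs-45,66,90,6),f('d13',ud-33,vd-45,66,90,6)]))
E
```

```text
time: 33.98
tcp_pos: [0.4872, -0.0439, 0.1813]
tcp_rot: [3.141, 0.0, 1.082]
wrist_force: [0.6, -0.6, 0.1]
finger_gap: 0.0426
gripper_force: 0.0
273 219 283 217
collar bottom [197.18662796 202.7228713 ] [607.11844585 211.31651816]
collar top [200.1563529  157.00131834] [607.35828846 161.97343343]
hour bottom [208.54198428 338.37722809] [589.04391773 327.34509457]
hour pipe top [214.74580994 251.8140997 ] [589.18735105 231.60308731]
```

View pics/c13.png

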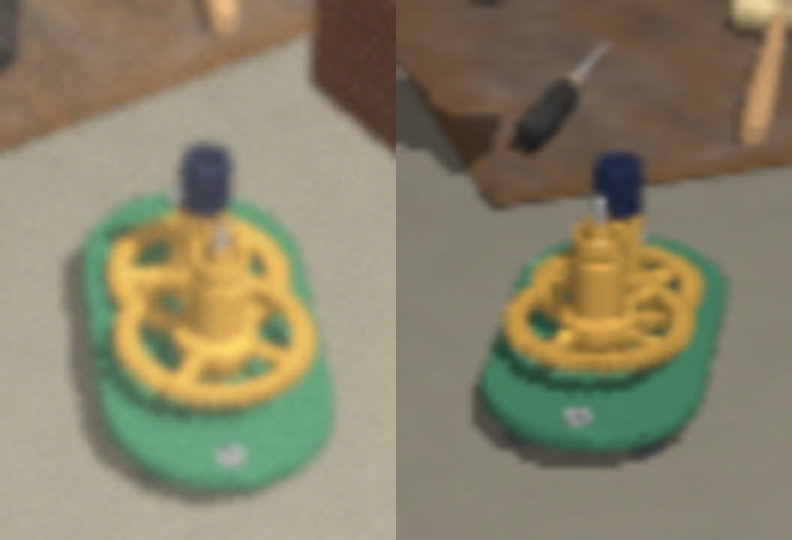

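The collar spans about 155 to 210 px vertically in both halves, as predicted for fully home. The hour wheel lies flat with its pipe top near (217,250) and (600,235), also as predicted. Everything is let go and the gripper is clear, so I'm handing in.

```bash
python3 -c "
from bench import manip
print(manip.sign_off())"
```

```text
the job is handed in; nothing more can be done
None
```

I fitted the cannon pinion, minute wheel, hour wheel and collar in that order. Each reached its expected home height and was let go, and I handed the job in at about 34 s without touching the ratchet wheel, loupe or brush.

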